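# Isolate the lapping machine and load two ring gauges

## Robot

A 6-joint arm with a two-finger parallel gripper is mounted at the origin on the work surface; the furniture and walls round the work are solid. World frame = base frame: x ahead of the robot, y to its left, z up, the work surface at z = 0. Lengths are in mm, angles in degrees, forces in N, time in s.
With the tool pointing down it reaches from about 300 to 850 mm from the base axis. Payload 4.2 kg.
Tool frame: the origin (TCP) lies at the very end of the fingers, on their centre line; the grasp point (between the pads) lies 19 mm behind it; z points along the fingers, y is the line along which they close (so a half turn about z gives the same grasp; the last joint's range is limited). The gripper opens to 91 mm and grips with 3 to 60 N. Pads are 32 mm wide; open, the fingers measure 118 mm over their backs; the gripper's body (76 mm by 178 mm) begins 60 mm behind the grasp point.
Start: joints at [-71.276, 18.312, 89.639, -0, 72.044, -1.146], TCP at [195.441, -540.783, 213.976] pointing down, gripper open.
Joint ranges: [-177.97, 177.97], [-48.28, 115.42], [12.27, 149.76], [-77.06, 257.06], [2.81, 150.46], [-146.56, 146.56]. Speed limits (degrees/s): [147.25, 147.25, 180, 180, 180, 180].

## Interface

Orientations are given as [roll, pitch, yaw] about the fixed x, y, z axes, in that order (R = Rz(yaw) Ry(pitch) Rx(roll)).
In Python, from workcell import env, grab_frame gives the robot as it stands. The module is installed in compiled form; this text tells all that it offers.
- The arm moves only by the tool move_arm, never from a script. Its argument "plan" is a list of rows, each an object of numbers: "tx", "ty", "tz": the shift along the tool's x, y, z in cm; "wx", "wy", "wz": the turn, a rotation vector about the tool's x, y, z in rad. In form: [{"tx": .., "ty": .., "tz": .., "wx": .., "wy": .., "wz": ..}, ...]. A call has 1 to 12 rows; each row shifts and turns the commanded pose from where the row before left it, along the tool's axes as they then stand; what a row does not reach is not made up. A row lasts 1/12 s, in which the tool goes at most 41.7 mm and 7.16 degrees, less where a joint would pass 70% of its speed; a pose out of reach is approached as far as the arm can. A call is refused whole if a number of a shift passes 4.17 or a number of a turn 0.125, either way. A call with a gripper value outside its range is refused whole. "gripper" is the finger opening in cm, from 0 to 9.12, set as the call begins (left out, the last holds). The fingers move at their own pace and stop on an object; "force" is the grip in N (left out, the last holds). Time passes only in rows, so rows that do not move let the fingers close. It gives the time, the measured TCP pose, the force, the opening and the grip force at its end, in the units of the state.
- env.state(): the state, without advancing time (a new reading comes with each control period).
- grab_frame(name): name is "side" or "top"; returns a dict with "color" (420x560x3 uint8, red, green, blue), "vfov" (degrees; the focal length in pixels is half the picture's height over the tangent of half this angle, whatever the lens; pixels are square), "cx", "cy" (the principal point, pixels), "k1" (the pictures are not rectified: a ray, as slopes to the right and down, at radius r is drawn at 1 + k1 r^2 times it, then the intrinsics apply), "view" (4x4, takes a point from world to camera coordinates). Camera axes: x right, y up, looking along -z (the intrinsics and any distortion apply to the point x, -y, -z); pixel columns grow to the right and rows downward; lengths in mm; the calibration is good to about 2 mm. A picture is of the moment at which its call begins. There is no depth.
- env.job_done(): hands the job in; it is judged then, once.
The state is a dict: "time_s": time; "qpos": joint angles; "qvel": joint speeds; "effort": joint torques, N m; "ee_pos": TCP position; "ee_rot": TCP orientation; "force": force on the tool from outside, world axes, zero at the start; "torque": the same for the moment, N m; "gripper_width": finger opening in mm; "gripper_force": force on a finger pad.
Only numpy, scipy, OpenCV 4.12 (cv2) and the standard library are available. Lean on these libraries where they do the work, as an engineer would, in place of code of your own. Each camera call takes 0.05 s, during which the arm holds its last target. There are 200 camera calls.

## Task

The lapping machine has been left switched on. Turn its rotary isolator to off until the handle rests in its off position, and only then load the two ring gauges from the bench into the conditioning ring on the lap plate: lay them in gently, not dropped, side by side and each flat on the plate. Leave the isolator off and the other things on the bench where they are.

Things in the scene. Friction and masses are not known exactly. Their poses are not given: they have to be found in the camera images.
- lapping_machine: Low grey machine, fixed, 306 x 366 mm, flat deck 125 mm up; origin under its centre on the bench, +x away from the operator. Left (+y): dark round lap plate, 220 mm across, face 14 mm above the deck, in a black rim 248 mm across, 20 mm high. On it the conditioning ring, held at its far side by a roller yoke up to 50 mm above the plate. Right front (-y): the isolator, two push buttons behind it.
- isolator (a joint): Angle of the isolator's handle about a vertical axis: 0 = on (handle points along the machine's +x, away from the operator), pi/2 = off (a quarter turn anticlockwise seen from above: handle crosswise, pointing to the plate, machine +y). End stops at both; a spring detent resists with about 0.25 N m and snaps the handle to the nearer end once past half way.
- isolator_grip (a point): Grip point on the axis of the isolator's handle: 163 mm above the bench, 9 mm below the top of the handle bar. The bar is black, 62 mm long, 14 mm thick, its top 47 mm above the deck, centred on the axis, on a round foot 50 mm across whose top is 13 mm above the deck; under it a grey plate 74 mm square.
- isolator_pointer (a point): Pointer end of the handle bar (the end with the white line on its top), 31 mm from the axis at the height of isolator_grip; it turns with the handle.
- conditioning_ring (a point): Centre of the conditioning ring, on the face of the lap plate (139 mm above the bench); axes as the machine's. The ring is open above, 140 mm inside, 160 mm outside, 24 mm high, and does not move.
- ring_gauge_2: Smaller ring gauge, loose on the bench: a plain dark steel ring, 45 mm outside diameter, 16 mm high, lying flat; origin at the centre of its underside, z up along its axis. About 0.16 kg.
- ring_gauge_3: Larger ring gauge, loose on the bench: a plain brass-coloured ring, 50 mm outside diameter, 14 mm high, lying flat; origin at the centre of its underside, z up along its axis. About 0.16 kg.
- bushing_1: Small steel bushing, 21 mm across and 24 mm high, standing between the two ring gauges; bystander. Origin at the centre of its underside.
- v_block: Steel vee block, 50 x 50 x 45 mm, standing right of the machine; bystander. Origin at the centre of its underside.
Mind the look-alikes: they are no part of the job. Several things have the shape of the ring_gauge_2; the one meant has the colours described above.

How it is judged:
By the outcome, as a careful person would: the job done as asked, in the order asked, and still so for the second after the job is handed in, with the robot touching nothing.
It also fails if it takes over 72 s, if anything falls off the work surface, if the arm or the gripper's body presses on something with over 40 N, if the wrist force passes 120 N, or if a joint passes its speed limit or range.

## Working session

There is one attempt and no reset: what is moved stays moved. The work goes in short steps, Python scripts to look and compute and a tool call to move; the robot and the scene stay as the last step left them, time stands still between calls to the robot, and variables do not carry over. Pictures are saved under pics/ and viewed, at most 10 in all, crops included, and the job is handed in when it is done.

Besides the shell and the picture viewer there is one more tool, called after "Emit:" as a command line: name --argument value ..., lists and objects as JSON in quotes. move_arm: Moves the arm, as the interface text tells. Its arguments: {"type":"object","properties":{"plan":{"type":"array","items":{"type":"object","properties":{"tx":{"type":"number"},"ty":{"type":"number"},"tz":{"type":"number"},"wx":{"type":"number"},"wy":{"type":"number"},"wz":{"type":"number"}}}},"gripper":{"type":"number"},"force":{"type":"number"}},"required":["plan"]}

```bash
mkdir -p pics && cat > h.py <<'E'
import numpy as np, cv2
from workcell import env, grab_frame
def cam(name):
    f=grab_frame(name); f['f']=210/np.tan(np.radians(f['vfov'])/2); return f
def px2w(f,u,v,z):
    K=np.array([[f['f'],0,f['cx']],[0,f['f'],f['cy']],[0,0,1.]])
    p=cv2.undistortPoints(np.array([[[u,v]]],float),K,np.array([f['k1'],0,0,0.]))[0,0]
    V=np.array(f['view']);R=V[:3,:3];c=-R.T@V[:3,3]
    d=R.T@np.array([p[0],-p[1],-1]);return c+d*(z-c[2])/d[2]
def w2px(f,P):
    V=np.array(f['view']);q=V[:3,:3]@np.array(P,float)+V[:3,3]
    a,b=q[0]/-q[2],-q[1]/-q[2];s=1+f['k1']*(a*a+b*b)
    return f['f']*a*s+f['cx'],f['f']*b*s+f['cy']
E
python3 - <<'E'
from h import *
for n in('top','side'):
    f=cam(n); cv2.imwrite(f'pics/{n}0.png',cv2.resize(f['color'][:,:,::-1],(800,600),interpolation=cv2.INTER_CUBIC))
    V=np.array(f['view']);print(n,f['f'],f['cx'],f['cy'],f['k1'],-V[:3,:3].T@V[:3,3],V[:3,:3].round(2).tolist())
s=env.state();print(s)
E
```

```text
top 537.0301172139643 277.9000462683403 208.3841618234335 -0.11277371888867377 [ 340.96954522  -32.76477914 1724.97787305] [[0.01, -1.0, -0.0], [0.99, 0.01, 0.12], [-0.12, -0.0, 0.99]]
side 403.1962860450467 274.7801279724009 208.88319627917792 0.037187795623880956 [ 162.44183008 -756.99555093  734.89700731] [[0.89, -0.46, 0.0], [0.28, 0.54, 0.79], [-0.37, -0.7, 0.61]]
{'time_s': 0.1, 'qpos': array([-7.12754879e+01,  1.83471039e+01,  8.96980145e+01, -2.41998751e-04,
        7.20449607e+01, -1.14503927e+00]), 'qvel': array([ 0.03132853, -0.0232981 , -0.15977203, -0.034549  ,  0.02027299,
       -0.01910135]), 'effort': array([-1.78939565e-03, -4.13334310e+01, -2.32506162e+01,  7.27951527e-02,
        4.21688729e-02, -4.80732672e-05]), 'ee_pos': array([ 195.2950315 , -540.34322218,  213.22262351]), 'ee_rot': array([-1.79909934e+02, -1.57003412e-03,  1.98696249e+01]), 'force': array([ 1.25915274, -0.39105436,  0.83687551]), 'torque': array([-0.02198154,  0.01609124, -0.06228622]), 'gripper_force': 0.0, 'gripper_width': 91.21038442990739}
```

View pics/top0.png

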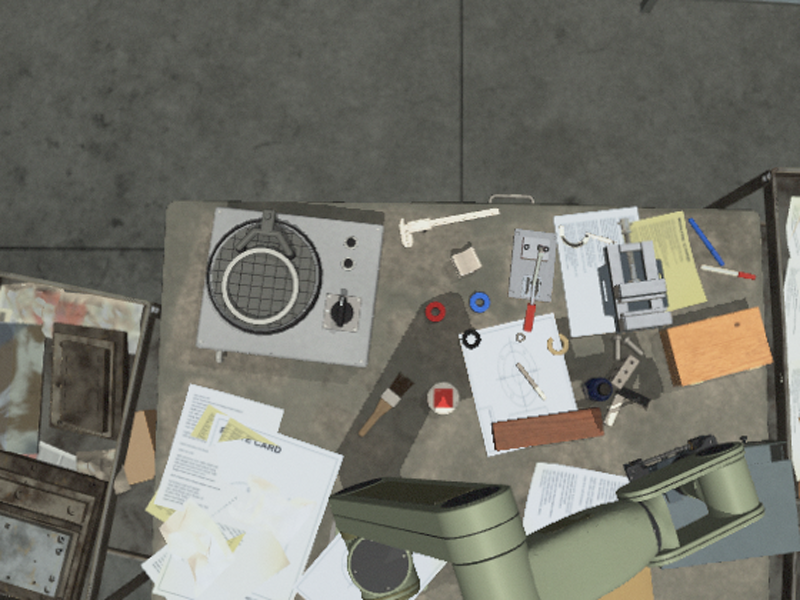

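View pics/side0.png

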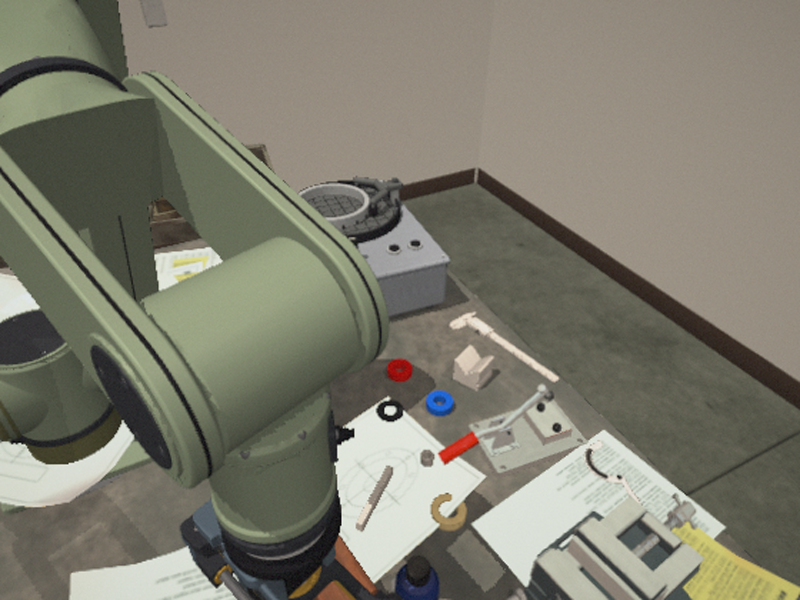

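```bash
python3 - <<'E'
from h import *
f=cam('top');c=f['color'][:,:,::-1]
a=cv2.resize(c[205:285,310:415],(800,600),interpolation=cv2.INTER_CUBIC)[:, :]
b=cv2.resize(c[140:265,130:275],(800,600),interpolation=cv2.INTER_CUBIC)
cv2.imwrite('pics/a.png',a);cv2.imwrite('pics/b.png',b)
E
```

```text
(no output)
```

View pics/a.png

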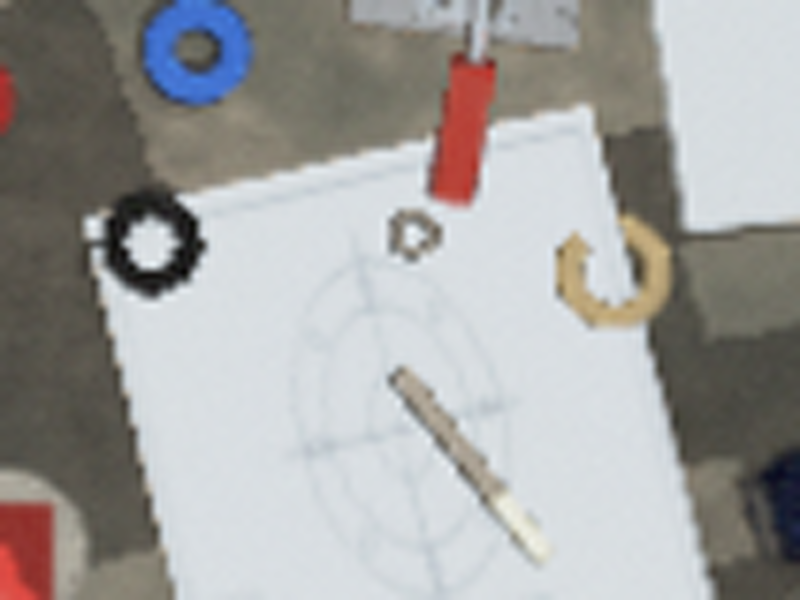

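View pics/b.png

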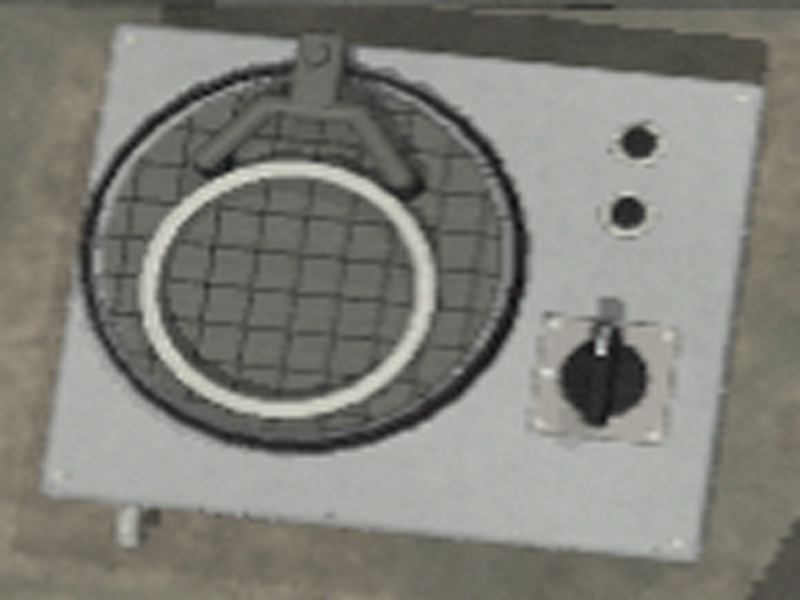

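```bash
python3 - <<'E'
from h import *
f=cam('top')
B=lambda x,y,z:px2w(f,130+(x+.5)/5.5172-.5,140+(y+.5)/4.8-.5,z)[:2]
A=lambda x,y,z:px2w(f,310+(x+.5)/7.619-.5,205+(y+.5)/7.5-.5,z)[:2]
C=[B(*p,125) for p in((115,25),(765,90),(697,560),(43,497))]
print('corners',np.round(C,1),'c',np.mean(C,0));
for i in range(4): d=C[(i+1)%4]-C[i];print(np.hypot(*d),np.degrees(np.arctan2(d[1],d[0])))
S=[B(*p,126) for p in((545,312),(680,325),(663,443),(533,430))];print('iso',np.mean(S,0),np.round(S,1))
print('ring top c',B(288,289,163),'outer r',[B(*p,163) for p in((138,289),(438,289),(288,160),(288,418))])
print('bar ends',B(608,328,172),B(597,427,172))
print('dark',A(153,242,16),'brass',A(613,270,14),'bush',A(414,234,24))
print('brass ext',A(558,270,14),A(672,270,14),A(613,328,14))
g=cam('side');print(w2px(g,[*A(613,270,14),14]),w2px(g,[*A(153,242,16),16]))
u,v=map(int,w2px(g,[*A(613,270,14),14]))
cv2.imwrite('pics/c.png',cv2.resize(g['color'][v-60:v+30,u-70:u+50,::-1],(800,600),interpolation=cv2.INTER_CUBIC))
E
```

```text
corners [[718.7 367.1]
 [680.2   4.7]
 [383.5  36.6]
 [416.8 393.8]] c [549.81106532 200.58362082]
364.41257995641655 -96.06290490060536
298.37576839971774 173.86933349875514
358.77915774949633 84.68044459127562
303.0767256357476 -5.05887363246125
iso [496.36827713  88.48168042] [[537.  122.2]
 [529.8  48.5]
 [455.8  56.3]
 [462.9 126.9]]
ring top c [544.80417589 256.60751213] outer r [array([543.75403865, 337.6007806 ]), array([545.86276557, 176.14187936]), array([625.14819914, 259.54239338]), array([465.44099642, 253.87065251])]
bar ends [522.01127911  84.1800254 ] [461.68914992  88.64963805]
dark [ 451.40509665 -192.50418437] brass [ 441.89883928 -386.59508744] bush [ 455.62884207 -300.92060041]
brass ext [ 441.63995683 -363.28929567] [ 442.17215158 -411.64523335] [ 417.15836082 -386.41994714]
(np.float64(312.68315990420166), np.float64(355.78205377745223)) (np.float64(272.03625254371576), np.float64(286.7533123542655))
```

View pics/c.png

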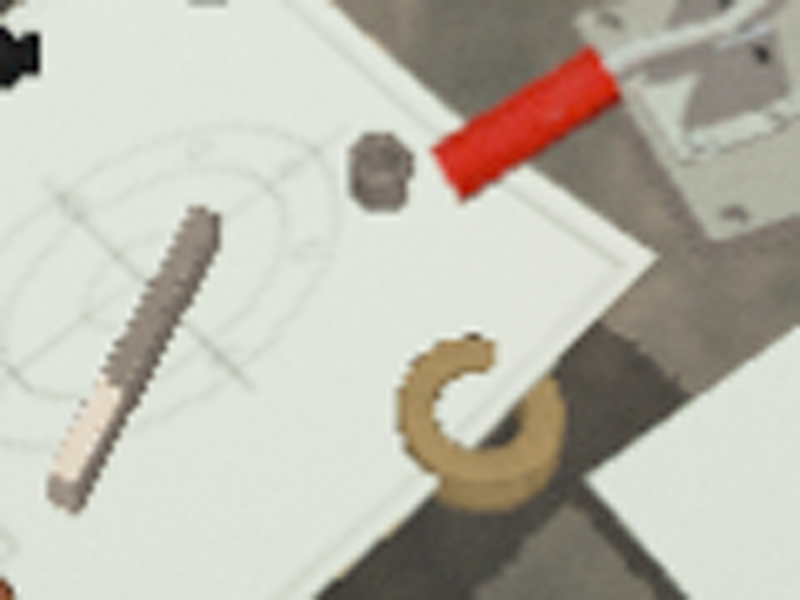

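Emit:
move_arm --plan '[{"tz":-0.9,"wz":0.1107},{"tz":-0.9,"wz":0.1107},{"tz":-0.9,"wz":0.1107},{"tz":-0.9,"wz":0.1107},{"tx":1.19,"ty":-3.27},{"tx":1.19,"ty":-3.27},{"tx":1.19,"ty":-3.27},{"tx":1.19,"ty":-3.27},{"tx":1.19,"ty":-3.27},{"tx":1.19,"ty":-3.27},{"tx":1.19,"ty":-3.27},{"tx":1.19,"ty":-3.27}]' --gripper 4.5 --force 20

```text
schema error: expected keys tx, ty, tz, wx, wy, wz
```

Emit:
move_arm --plan '[{"tx":1.19,"ty":-3.27},{"tx":1.19,"ty":-3.27},{"tx":1.19,"ty":-3.27},{"tx":1.19,"ty":-3.27},{"tx":1.19,"ty":-3.27},{"tx":1.19,"ty":-3.27},{"tx":1.19,"ty":-3.27},{"tx":1.19,"ty":-3.27},{"tx":1.19,"ty":-3.27},{"tx":1.19,"ty":-3.27},{"tx":1.19,"ty":-3.27},{"tx":1.19,"ty":-3.27}]'

```text
schema error: expected keys tx, ty, tz, wx, wy, wz
```

Emit:
move_arm --plan '[{},{},{}]'

```text
schema error: expected keys tx, ty, tz, wx, wy, wz
```

```bash
python3 - <<'E'
from h import *
g=cam('side');cv2.imwrite('pics/d.png',cv2.resize(g['color'][:,:,::-1],(800,600),interpolation=cv2.INTER_CUBIC))
for P in([494.5,87.7,172],[496.4,88.5,172],[491.9,86.4,172]):print(np.array(w2px(g,P))/.7)
E
```

```text
[339.27694656 240.67053917]
[340.05486399 240.21179524]
[338.2539467  241.35305579]
```

View pics/d.png

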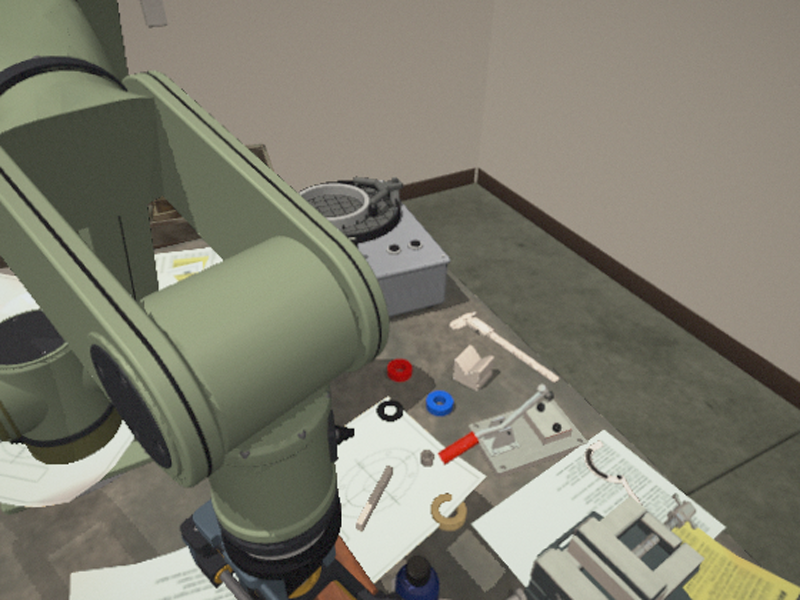

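All six keys are required; the arm hasn't moved. The picture is unchanged: dark ring at (390,411), open-looking brass ring at (448,511), and the isolator hidden behind the arm.

Emit:
move_arm --plan '[{"tx":0,"ty":0,"tz":-0.9,"wx":0,"wy":0,"wz":0.1107},{"tx":0,"ty":0,"tz":-0.9,"wx":0,"wy":0,"wz":0.1107},{"tx":0,"ty":0,"tz":-0.9,"wx":0,"wy":0,"wz":0.1107},{"tx":0,"ty":0,"tz":-0.9,"wx":0,"wy":0,"wz":0.1107},{"tx":1.19,"ty":-3.27,"tz":0,"wx":0,"wy":0,"wz":0},{"tx":1.19,"ty":-3.27,"tz":0,"wx":0,"wy":0,"wz":0},{"tx":1.19,"ty":-3.27,"tz":0,"wx":0,"wy":0,"wz":0},{"tx":1.19,"ty":-3.27,"tz":0,"wx":0,"wy":0,"wz":0},{"tx":1.19,"ty":-3.27,"tz":0,"wx":0,"wy":0,"wz":0},{"tx":1.19,"ty":-3.27,"tz":0,"wx":0,"wy":0,"wz":0},{"tx":1.19,"ty":-3.27,"tz":0,"wx":0,"wy":0,"wz":0},{"tx":1.19,"ty":-3.27,"tz":0,"wx":0,"wy":0,"wz":0}]' --gripper 4.5 --force 20

```text
time_s: 1.3
ee_pos: [315.6, -287.9, 250.1]
ee_rot: [180.0, -0.0, -5.5]
force: [1.0, -1.3, 0.6]
gripper_width: 44.9
gripper_force: 0.0
```

```bash
python3 - <<'E'
from h import *
f=cam('top');g=cam('side')
a=cv2.resize(f['color'][:,:,::-1],(800,600),interpolation=cv2.INTER_CUBIC)
cv2.imwrite('pics/e.png',a)
E
```

```text
(no output)
```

View pics/e.png

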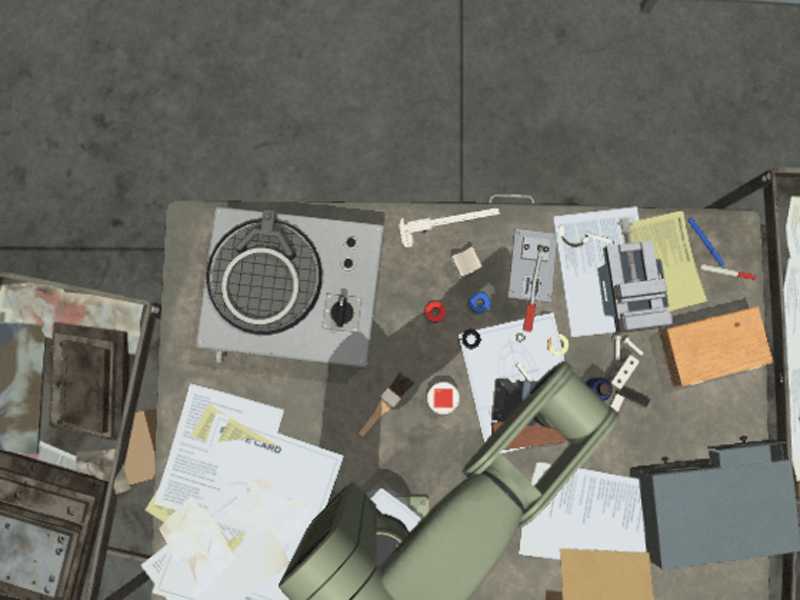

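Emit:
move_arm --plan '[{"tx":1.29,"ty":-3.555,"tz":0,"wx":0,"wy":0,"wz":0},{"tx":1.29,"ty":-3.555,"tz":0,"wx":0,"wy":0,"wz":0},{"tx":1.29,"ty":-3.555,"tz":0,"wx":0,"wy":0,"wz":0},{"tx":1.29,"ty":-3.555,"tz":0,"wx":0,"wy":0,"wz":0},{"tx":1.29,"ty":-3.555,"tz":0,"wx":0,"wy":0,"wz":0},{"tx":1.29,"ty":-3.555,"tz":0,"wx":0,"wy":0,"wz":0},{"tx":1.29,"ty":-3.555,"tz":0,"wx":0,"wy":0,"wz":0},{"tx":1.29,"ty":-3.555,"tz":0,"wx":0,"wy":0,"wz":0},{"tx":1.29,"ty":-3.555,"tz":0,"wx":0,"wy":0,"wz":0},{"tx":1.29,"ty":-3.555,"tz":0,"wx":0,"wy":0,"wz":0},{"tx":1.29,"ty":-3.555,"tz":0,"wx":0,"wy":0,"wz":0},{"tx":0,"ty":0,"tz":0,"wx":0,"wy":0,"wz":0}]'

```text
time_s: 2.4
ee_pos: [497.0, 90.6, 249.5]
ee_rot: [-179.8, -0.1, -5.2]
force: [0.7, -0.9, 0.3]
gripper_width: 45.4
gripper_force: 0.0
```

```bash
python3 - <<'E'
from h import *
print(env.state()['ee_pos'],env.state()['qpos'])
f=cam('top');g=cam('side')
u,v=map(int,w2px(g,[494.5,87.7,172]));print(u,v)
u0,v0=u-40,v-30
im=cv2.resize(g['color'][v0:v0+60,u0:u0+80,::-1],(800,600),interpolation=cv2.INTER_CUBIC)
# predicted bar-top outline for the estimated pose (yaw -5.5)
for C,col in(((494.5,87.7),(0,255,0)),):
  a=np.radians(-5.5);X=np.array([np.cos(a),np.sin(a)]);Y=np.array([-X[1],X[0]])
  pts=[np.array(C)+X*sx*31+Y*sy*7 for sx,sy in((1,1),(1,-1),(-1,-1),(-1,1))]
  P=[((np.array(w2px(g,[*p,172]))-[u0,v0]+.5)*10).astype(int) for p in pts]
  cv2.polylines(im,[np.array(P)],True,col,1)
cv2.imwrite('pics/f.png',im)
E
```

```text
[496.98453561  90.64855109 249.47392328] [  8.94361567  10.66256514  94.98628123   0.13907094  74.21610445
 104.14574921]
237 168
```

View pics/f.png

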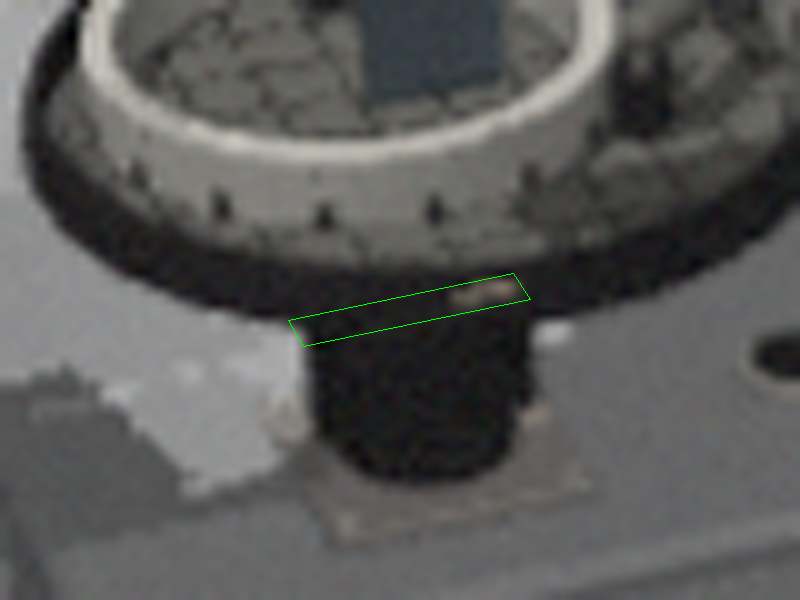

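Emit:
move_arm --plan '[{"tx":0,"ty":0,"tz":2.0,"wx":0,"wy":0,"wz":0},{"tx":0,"ty":0,"tz":2.0,"wx":0,"wy":0,"wz":0},{"tx":0,"ty":0,"tz":0,"wx":0,"wy":0,"wz":0},{"tx":0,"ty":0,"tz":0,"wx":0,"wy":0,"wz":0}]'

```text
time_s: 2.83
ee_pos: [493.2, 84.6, 209.5]
ee_rot: [179.9, 0.1, -5.6]
force: [0.1, -0.9, 0.3]
gripper_width: 45.1
gripper_force: 0.0
```

Emit:
move_arm --plan '[{"tx":0,"ty":0,"tz":0,"wx":0,"wy":0,"wz":0},{"tx":0,"ty":0,"tz":0,"wx":0,"wy":0,"wz":0},{"tx":0,"ty":0,"tz":0,"wx":0,"wy":0,"wz":0},{"tx":0,"ty":0,"tz":0,"wx":0,"wy":0,"wz":0},{"tx":0,"ty":0,"tz":0,"wx":0,"wy":0,"wz":0},{"tx":0,"ty":0,"tz":0,"wx":0,"wy":0,"wz":0}]'

```text
time_s: 3.33
ee_pos: [494.1, 86.2, 210.2]
ee_rot: [180.0, -0.0, -5.5]
force: [-0.1, 0.1, -1.1]
gripper_width: 45.0
gripper_force: 0.0
```

Emit:
move_arm --plan '[{"tx":0.23,"ty":-0.22,"tz":0,"wx":0,"wy":0,"wz":0},{"tx":0,"ty":0,"tz":1.0,"wx":0,"wy":0,"wz":0},{"tx":0,"ty":0,"tz":1.0,"wx":0,"wy":0,"wz":0},{"tx":0,"ty":0,"tz":1.0,"wx":0,"wy":0,"wz":0},{"tx":0,"ty":0,"tz":1.0,"wx":0,"wy":0,"wz":0},{"tx":0,"ty":0,"tz":0.8,"wx":0,"wy":0,"wz":0},{"tx":0,"ty":0,"tz":0.8,"wx":0,"wy":0,"wz":0},{"tx":0,"ty":0,"tz":0.5,"wx":0,"wy":0,"wz":0},{"tx":0,"ty":0,"tz":0.3,"wx":0,"wy":0,"wz":0},{"tx":0,"ty":0,"tz":0,"wx":0,"wy":0,"wz":0},{"tx":0,"ty":0,"tz":0,"wx":0,"wy":0,"wz":0},{"tx":0,"ty":0,"tz":0,"wx":0,"wy":0,"wz":0}]'

```text
time_s: 4.33
ee_pos: [496.9, 88.2, 146.4]
ee_rot: [-180.0, -0.1, -5.5]
force: [0.4, -0.2, 0.2]
gripper_width: 44.9
gripper_force: 0.0
```

Emit:
move_arm --plan '[{"tx":0,"ty":0,"tz":0,"wx":0,"wy":0,"wz":0},{"tx":0,"ty":0,"tz":0,"wx":0,"wy":0,"wz":0},{"tx":0,"ty":0,"tz":0,"wx":0,"wy":0,"wz":0},{"tx":0,"ty":0,"tz":0,"wx":0,"wy":0,"wz":0},{"tx":0,"ty":0,"tz":0,"wx":0,"wy":0,"wz":0},{"tx":0,"ty":0,"tz":0,"wx":0,"wy":0,"wz":0},{"tx":0,"ty":0,"tz":0,"wx":0,"wy":0,"wz":0},{"tx":0,"ty":0,"tz":0,"wx":0,"wy":0,"wz":0}]' --gripper 1.0 --force 25

```text
time_s: 5.0
ee_pos: [496.6, 88.5, 146.1]
ee_rot: [-180.0, -0.0, -5.5]
force: [-0.3, 2.1, 0.2]
gripper_width: 13.9
gripper_force: 25.0
```

Emit:
move_arm --plan '[{"tx":0,"ty":0,"tz":0,"wx":0,"wy":0,"wz":-0.1},{"tx":0,"ty":0,"tz":0,"wx":0,"wy":0,"wz":-0.1},{"tx":0,"ty":0,"tz":0,"wx":0,"wy":0,"wz":-0.1},{"tx":0,"ty":0,"tz":0,"wx":0,"wy":0,"wz":-0.1},{"tx":0,"ty":0,"tz":0,"wx":0,"wy":0,"wz":-0.1},{"tx":0,"ty":0,"tz":0,"wx":0,"wy":0,"wz":-0.1},{"tx":0,"ty":0,"tz":0,"wx":0,"wy":0,"wz":-0.1},{"tx":0,"ty":0,"tz":0,"wx":0,"wy":0,"wz":0}]'

```text
time_s: 5.67
ee_pos: [496.5, 89.0, 146.1]
ee_rot: [-179.9, -0.0, 34.7]
force: [-0.0, 5.2, 2.2]
gripper_width: 14.1
gripper_force: 25.0
```

Emit:
move_arm --plan '[{"tx":0,"ty":0,"tz":0,"wx":0,"wy":0,"wz":-0.1},{"tx":0,"ty":0,"tz":0,"wx":0,"wy":0,"wz":-0.1},{"tx":0,"ty":0,"tz":0,"wx":0,"wy":0,"wz":-0.1},{"tx":0,"ty":0,"tz":0,"wx":0,"wy":0,"wz":-0.1},{"tx":0,"ty":0,"tz":0,"wx":0,"wy":0,"wz":-0.1},{"tx":0,"ty":0,"tz":0,"wx":0,"wy":0,"wz":-0.1},{"tx":0,"ty":0,"tz":0,"wx":0,"wy":0,"wz":-0.1},{"tx":0,"ty":0,"tz":0,"wx":0,"wy":0,"wz":-0.1},{"tx":0,"ty":0,"tz":0,"wx":0,"wy":0,"wz":-0.07},{"tx":0,"ty":0,"tz":0,"wx":0,"wy":0,"wz":0},{"tx":0,"ty":0,"tz":0,"wx":0,"wy":0,"wz":0},{"tx":0,"ty":0,"tz":0,"wx":0,"wy":0,"wz":0}]'

```text
time_s: 6.67
ee_pos: [495.9, 89.3, 146.1]
ee_rot: [-179.9, -0.1, 84.2]
force: [-0.7, 6.0, 3.2]
gripper_width: 14.1
gripper_force: 25.0
```

```bash
python3 -c "
from h import *
s=env.state();print(s['torque'],s['force'],s['qpos'])"
```

```text
[ 1.05614861  0.55818229 -0.107246  ] [-0.68349667  5.9582189   3.20277111] [  8.79993511  15.19166149 104.70101746   0.17037655  60.15924742
  14.47030766]
```

Emit:
move_arm --plan '[{"tx":0,"ty":0,"tz":0,"wx":0,"wy":0,"wz":-0.03},{"tx":0,"ty":0,"tz":0,"wx":0,"wy":0,"wz":0},{"tx":0,"ty":0,"tz":0,"wx":0,"wy":0,"wz":0}]'

```text
time_s: 6.92
ee_pos: [496.0, 89.2, 146.1]
ee_rot: [-179.9, -0.1, 85.8]
force: [-1.0, 5.5, 1.2]
gripper_width: 14.3
gripper_force: 25.3
```

Emit:
move_arm --plan '[{"tx":0,"ty":0,"tz":0,"wx":0,"wy":0,"wz":0},{"tx":0,"ty":0,"tz":0,"wx":0,"wy":0,"wz":0},{"tx":0,"ty":0,"tz":0,"wx":0,"wy":0,"wz":0},{"tx":0,"ty":0,"tz":-0.5,"wx":0,"wy":0,"wz":0},{"tx":0,"ty":0,"tz":-1,"wx":0,"wy":0,"wz":0},{"tx":0,"ty":0,"tz":-2,"wx":0,"wy":0,"wz":0},{"tx":0,"ty":0,"tz":-2,"wx":0,"wy":0,"wz":0},{"tx":0,"ty":0,"tz":-2,"wx":0,"wy":0,"wz":0},{"tx":0,"ty":0,"tz":-1.5,"wx":0,"wy":0,"wz":0},{"tx":0,"ty":0,"tz":0,"wx":0,"wy":0,"wz":0},{"tx":0,"ty":0,"tz":0,"wx":0,"wy":0,"wz":0}]' --gripper 4.5

```text
time_s: 7.83
ee_pos: [497.0, 88.0, 237.0]
ee_rot: [179.9, -0.0, 86.2]
force: [-0.2, -0.2, -0.1]
gripper_width: 45.0
gripper_force: 0.0
```

Emit:
move_arm --plan '[{"tx":-1.5,"ty":-0.27,"tz":0,"wx":0,"wy":0,"wz":0},{"tx":-3.2,"ty":-0.27,"tz":0,"wx":0,"wy":0,"wz":0},{"tx":-3.2,"ty":-0.27,"tz":0,"wx":0,"wy":0,"wz":0},{"tx":-3.2,"ty":-0.27,"tz":0,"wx":0,"wy":0,"wz":0},{"tx":-3.2,"ty":-0.27,"tz":0,"wx":0,"wy":0,"wz":0},{"tx":-3.2,"ty":-0.27,"tz":0,"wx":0,"wy":0,"wz":0},{"tx":-3.2,"ty":-0.27,"tz":0,"wx":0,"wy":0,"wz":0},{"tx":-3.2,"ty":-0.27,"tz":0,"wx":0,"wy":0,"wz":0},{"tx":-3.2,"ty":-0.27,"tz":0,"wx":0,"wy":0,"wz":0},{"tx":-1.2,"ty":-0.27,"tz":0,"wx":0,"wy":0,"wz":0}]' --gripper 6.5

```text
time_s: 8.67
ee_pos: [449.5, -195.6, 234.6]
ee_rot: [-179.9, 0.1, 86.0]
force: [0.3, -0.1, 0.1]
gripper_width: 65.1
gripper_force: 0.0
```

Emit:
move_arm --plan '[{"tx":0,"ty":0,"tz":2,"wx":0,"wy":0,"wz":0},{"tx":0,"ty":0,"tz":3,"wx":0,"wy":0,"wz":0},{"tx":0,"ty":0,"tz":3,"wx":0,"wy":0,"wz":0},{"tx":0,"ty":0,"tz":3,"wx":0,"wy":0,"wz":0},{"tx":0,"ty":0,"tz":3,"wx":0,"wy":0,"wz":0},{"tx":0,"ty":0,"tz":3,"wx":0,"wy":0,"wz":0},{"tx":0,"ty":0,"tz":2,"wx":0,"wy":0,"wz":0},{"tx":0,"ty":0,"tz":1,"wx":0,"wy":0,"wz":0},{"tx":0,"ty":0,"tz":0,"wx":0,"wy":0,"wz":0},{"tx":0,"ty":0,"tz":0,"wx":0,"wy":0,"wz":0},{"tx":0,"ty":0,"tz":0,"wx":0,"wy":0,"wz":0},{"tx":0,"ty":0,"tz":0,"wx":0,"wy":0,"wz":0}]'

```text
time_s: 9.67
ee_pos: [451.4, -192.6, 36.9]
ee_rot: [179.9, 0.0, 86.2]
force: [0.6, -0.2, -0.2]
gripper_width: 65.3
gripper_force: 0.0
```

```bash
python3 - <<'E'
from h import *
f=cam('top');g=cam('side')
a=cv2.resize(f['color'][140:265,130:275,::-1],(500,450),interpolation=cv2.INTER_CUBIC)
u,v=map(int,w2px(g,[451,-192,10]));print(u,v)
b=cv2.resize(g['color'][v-70:v+30,u-50:u+16,::-1],(300,450),interpolation=cv2.INTER_CUBIC)
cv2.imwrite('pics/g.png',np.hstack([a,b]))
E
```

```text
271 288
```

View pics/g.png

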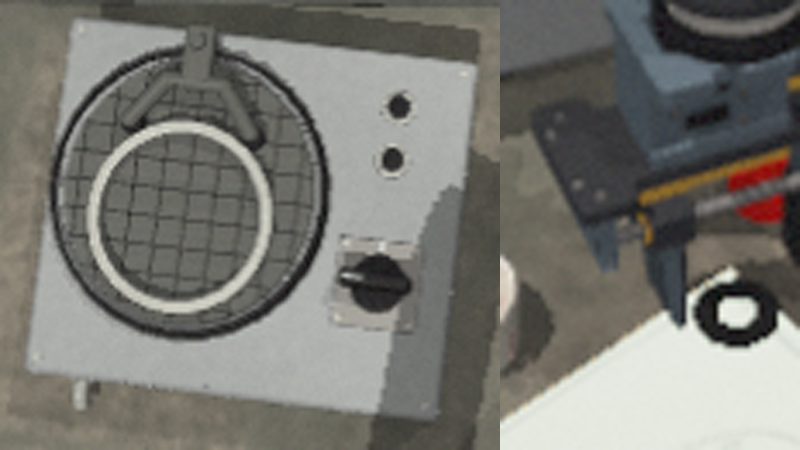

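Emit:
move_arm --plan '[{"tx":0,"ty":0,"tz":1,"wx":0,"wy":0,"wz":0},{"tx":0,"ty":0,"tz":1,"wx":0,"wy":0,"wz":0},{"tx":0,"ty":0,"tz":0.8,"wx":0,"wy":0,"wz":0},{"tx":0,"ty":0,"tz":0.4,"wx":0,"wy":0,"wz":0},{"tx":0,"ty":0,"tz":0.15,"wx":0,"wy":0,"wz":0},{"tx":0,"ty":0,"tz":0,"wx":0,"wy":0,"wz":0},{"tx":0,"ty":0,"tz":0,"wx":0,"wy":0,"wz":0},{"tx":0,"ty":0,"tz":0,"wx":0,"wy":0,"wz":0}]'

```text
time_s: 10.43
ee_pos: [451.0, -192.6, 2.8]
ee_rot: [180.0, 0.0, 86.2]
force: [-0.7, -0.6, -0.5]
gripper_width: 64.7
gripper_force: 0.0
```

Emit:
move_arm --plan '[{"tx":0,"ty":0,"tz":0,"wx":0,"wy":0,"wz":0},{"tx":0,"ty":0,"tz":0,"wx":0,"wy":0,"wz":0},{"tx":0,"ty":0,"tz":0,"wx":0,"wy":0,"wz":0},{"tx":0,"ty":0,"tz":0,"wx":0,"wy":0,"wz":0},{"tx":0,"ty":0,"tz":0,"wx":0,"wy":0,"wz":0},{"tx":0,"ty":0,"tz":0,"wx":0,"wy":0,"wz":0}]' --gripper 4.0 --force 20

```text
time_s: 10.93
ee_pos: [450.9, -192.6, 2.6]
ee_rot: [180.0, 0.0, 86.2]
force: [-0.1, 0.4, 1.7]
gripper_width: 43.9
gripper_force: 20.0
```

Emit:
move_arm --plan '[{"tx":0,"ty":0,"tz":-0.5,"wx":0,"wy":0,"wz":0},{"tx":0,"ty":0,"tz":-1.5,"wx":0,"wy":0,"wz":0},{"tx":0,"ty":0,"tz":-2.5,"wx":0,"wy":0,"wz":0},{"tx":0,"ty":0,"tz":-3,"wx":0,"wy":0,"wz":0},{"tx":0,"ty":0,"tz":-3,"wx":0,"wy":0,"wz":0},{"tx":0,"ty":0,"tz":-3,"wx":0,"wy":0,"wz":0},{"tx":0,"ty":0,"tz":-3,"wx":0,"wy":0,"wz":0},{"tx":0,"ty":0,"tz":-3,"wx":0,"wy":0,"wz":0},{"tx":0,"ty":0,"tz":-2.5,"wx":0,"wy":0,"wz":0},{"tx":0,"ty":0,"tz":-1.5,"wx":0,"wy":0,"wz":0},{"tx":0,"ty":0,"tz":-0.5,"wx":0,"wy":0,"wz":0}]'

```text
time_s: 11.85
ee_pos: [451.4, -192.8, 245.2]
ee_rot: [179.7, 0.1, 86.2]
force: [0.8, -1.2, -2.3]
gripper_width: 43.8
gripper_force: 20.0
```

Emit:
move_arm --plan '[{"tx":1.0,"ty":0.15,"tz":0,"wx":0,"wy":0,"wz":0},{"tx":2.0,"ty":0.3,"tz":0,"wx":0,"wy":0,"wz":0},{"tx":3.0,"ty":0.44,"tz":0,"wx":0,"wy":0,"wz":0},{"tx":3.0,"ty":0.44,"tz":0,"wx":0,"wy":0,"wz":0},{"tx":3.0,"ty":0.44,"tz":0,"wx":0,"wy":0,"wz":0},{"tx":3.0,"ty":0.44,"tz":0,"wx":0,"wy":0,"wz":0},{"tx":3.0,"ty":0.44,"tz":0,"wx":0,"wy":0,"wz":0},{"tx":3.0,"ty":0.44,"tz":0,"wx":0,"wy":0,"wz":0},{"tx":3.0,"ty":0.44,"tz":0,"wx":0,"wy":0,"wz":0},{"tx":3.0,"ty":0.44,"tz":0,"wx":0,"wy":0,"wz":0},{"tx":3.0,"ty":0.44,"tz":0,"wx":0,"wy":0,"wz":0},{"tx":3.0,"ty":0.44,"tz":0,"wx":0,"wy":0,"wz":0}]'

```text
time_s: 12.85
ee_pos: [519.6, 135.6, 240.2]
ee_rot: [-179.7, 0.1, 86.2]
force: [0.9, 0.1, -2.2]
gripper_width: 44.0
gripper_force: 20.0
```

Emit:
move_arm --plan '[{"tx":3.0,"ty":0.44,"tz":0,"wx":0,"wy":0,"wz":0},{"tx":3.0,"ty":0.44,"tz":0,"wx":0,"wy":0,"wz":0},{"tx":2.5,"ty":0.4,"tz":0,"wx":0,"wy":0,"wz":0},{"tx":1.3,"ty":0.2,"tz":0,"wx":0,"wy":0,"wz":0},{"tx":0,"ty":0,"tz":0,"wx":0,"wy":0,"wz":0},{"tx":0,"ty":0,"tz":0,"wx":0,"wy":0,"wz":0},{"tx":0,"ty":0,"tz":0,"wx":0,"wy":0,"wz":0},{"tx":0,"ty":0,"tz":0,"wx":0,"wy":0,"wz":0},{"tx":0,"ty":0,"tz":0,"wx":0,"wy":0,"wz":0}]'

```text
time_s: 13.6
ee_pos: [542.2, 229.1, 242.5]
ee_rot: [-180.0, 0.0, 86.1]
force: [0.4, -0.3, -2.2]
gripper_width: 43.7
gripper_force: 20.0
```

Emit:
move_arm --plan '[{"tx":0,"ty":0,"tz":0.6,"wx":0,"wy":0,"wz":0},{"tx":0,"ty":0,"tz":1.2,"wx":0,"wy":0,"wz":0},{"tx":0,"ty":0,"tz":1.5,"wx":0,"wy":0,"wz":0},{"tx":0,"ty":0,"tz":1.5,"wx":0,"wy":0,"wz":0},{"tx":0,"ty":0,"tz":1.5,"wx":0,"wy":0,"wz":0},{"tx":0,"ty":0,"tz":1.5,"wx":0,"wy":0,"wz":0},{"tx":0,"ty":0,"tz":1.0,"wx":0,"wy":0,"wz":0},{"tx":0,"ty":0,"tz":0.6,"wx":0,"wy":0,"wz":0},{"tx":0,"ty":0,"tz":0.2,"wx":0,"wy":0,"wz":0},{"tx":0,"ty":0,"tz":0,"wx":0,"wy":0,"wz":0},{"tx":0,"ty":0,"tz":0,"wx":0,"wy":0,"wz":0},{"tx":0,"ty":0,"tz":0,"wx":0,"wy":0,"wz":0}]'

```text
time_s: 14.6
ee_pos: [543.0, 230.6, 147.4]
ee_rot: [179.9, -0.0, 86.2]
force: [-0.1, 0.4, -2.5]
gripper_width: 44.1
gripper_force: 20.0
```

Emit:
move_arm --plan '[{"tx":0,"ty":0,"tz":0.1,"wx":0,"wy":0,"wz":0},{"tx":0,"ty":0,"tz":0.1,"wx":0,"wy":0,"wz":0},{"tx":0,"ty":0,"tz":0.05,"wx":0,"wy":0,"wz":0},{"tx":0,"ty":0,"tz":0,"wx":0,"wy":0,"wz":0},{"tx":0,"ty":0,"tz":0,"wx":0,"wy":0,"wz":0}]'

```text
time_s: 15.02
ee_pos: [542.4, 230.4, 143.9]
ee_rot: [180.0, 0.0, 86.2]
force: [0.6, -0.4, -2.3]
gripper_width: 43.7
gripper_force: 20.0
```

Emit:
move_arm --plan '[{"tx":0,"ty":0,"tz":0.05,"wx":0,"wy":0,"wz":0},{"tx":0,"ty":0,"tz":0.05,"wx":0,"wy":0,"wz":0},{"tx":0,"ty":0,"tz":0.05,"wx":0,"wy":0,"wz":0},{"tx":0,"ty":0,"tz":0,"wx":0,"wy":0,"wz":0},{"tx":0,"ty":0,"tz":0,"wx":0,"wy":0,"wz":0}]'

```text
time_s: 15.43
ee_pos: [542.4, 230.3, 142.4]
ee_rot: [-180.0, 0.0, 86.2]
force: [-0.8, -0.1, -2.2]
gripper_width: 43.9
gripper_force: 20.0
```

Emit:
move_arm --plan '[{"tx":0,"ty":0,"tz":0.04,"wx":0,"wy":0,"wz":0},{"tx":0,"ty":0,"tz":0.04,"wx":0,"wy":0,"wz":0},{"tx":0,"ty":0,"tz":0,"wx":0,"wy":0,"wz":0},{"tx":0,"ty":0,"tz":0,"wx":0,"wy":0,"wz":0}]'

```text
time_s: 15.77
ee_pos: [542.4, 230.4, 141.7]
ee_rot: [180.0, 0.0, 86.2]
force: [-0.4, -0.0, -2.1]
gripper_width: 43.8
gripper_force: 20.0
```

Emit:
move_arm --plan '[{"tx":0,"ty":0,"tz":0.04,"wx":0,"wy":0,"wz":0},{"tx":0,"ty":0,"tz":0,"wx":0,"wy":0,"wz":0},{"tx":0,"ty":0,"tz":0,"wx":0,"wy":0,"wz":0}]'

```text
time_s: 16.02
ee_pos: [542.5, 230.4, 141.6]
ee_rot: [180.0, -0.0, 86.2]
force: [-0.3, -0.6, 1.8]
gripper_width: 43.5
gripper_force: 20.0
```

Emit:
move_arm --plan '[{"tx":0,"ty":0,"tz":0.04,"wx":0,"wy":0,"wz":0},{"tx":0,"ty":0,"tz":0,"wx":0,"wy":0,"wz":0},{"tx":0,"ty":0,"tz":0,"wx":0,"wy":0,"wz":0}]'

```text
time_s: 16.27
ee_pos: [542.5, 230.4, 141.6]
ee_rot: [180.0, -0.0, 86.2]
force: [-2.5, -2.5, 4.8]
gripper_width: 43.2
gripper_force: 20.0
```

Emit:
move_arm --plan '[{"tx":0,"ty":0,"tz":0,"wx":0,"wy":0,"wz":0},{"tx":0,"ty":0,"tz":0,"wx":0,"wy":0,"wz":0},{"tx":0,"ty":0,"tz":0,"wx":0,"wy":0,"wz":0},{"tx":0,"ty":0,"tz":-0.5,"wx":0,"wy":0,"wz":0},{"tx":0,"ty":0,"tz":-1,"wx":0,"wy":0,"wz":0},{"tx":0,"ty":0,"tz":-1.5,"wx":0,"wy":0,"wz":0},{"tx":0,"ty":0,"tz":-2,"wx":0,"wy":0,"wz":0},{"tx":0,"ty":0,"tz":-2,"wx":0,"wy":0,"wz":0},{"tx":0,"ty":0,"tz":-2,"wx":0,"wy":0,"wz":0},{"tx":0,"ty":0,"tz":-1,"wx":0,"wy":0,"wz":0},{"tx":0,"ty":0,"tz":0,"wx":0,"wy":0,"wz":0}]' --gripper 5.5

```text
time_s: 17.18
ee_pos: [543.8, 231.0, 244.2]
ee_rot: [179.7, -0.2, 86.2]
force: [0.4, 1.4, 0.1]
gripper_width: 55.2
gripper_force: 0.0
```

Emit:
move_arm --plan '[{"tx":-1.2,"ty":-0.1,"tz":0,"wx":0,"wy":0,"wz":0},{"tx":-2.4,"ty":-0.25,"tz":0,"wx":0,"wy":0,"wz":0},{"tx":-3.4,"ty":-0.33,"tz":0,"wx":0,"wy":0,"wz":0},{"tx":-3.4,"ty":-0.33,"tz":0,"wx":0,"wy":0,"wz":0},{"tx":-3.4,"ty":-0.33,"tz":0,"wx":0,"wy":0,"wz":0},{"tx":-3.4,"ty":-0.33,"tz":0,"wx":0,"wy":0,"wz":0},{"tx":-3.4,"ty":-0.33,"tz":0,"wx":0,"wy":0,"wz":0},{"tx":-3.4,"ty":-0.33,"tz":0,"wx":0,"wy":0,"wz":0},{"tx":-3.4,"ty":-0.33,"tz":0,"wx":0,"wy":0,"wz":0},{"tx":-3.4,"ty":-0.33,"tz":0,"wx":0,"wy":0,"wz":0},{"tx":-3.4,"ty":-0.33,"tz":0,"wx":0,"wy":0,"wz":0},{"tx":-3.4,"ty":-0.33,"tz":0,"wx":0,"wy":0,"wz":0}]' --gripper 7.0

```text
time_s: 18.18
ee_pos: [478.7, -144.2, 239.3]
ee_rot: [-179.8, -0.0, 86.2]
force: [0.7, 0.7, 0.1]
gripper_width: 70.2
gripper_force: 0.0
```

Emit:
move_arm --plan '[{"tx":-3.4,"ty":-0.33,"tz":0,"wx":0,"wy":0,"wz":0},{"tx":-3.4,"ty":-0.33,"tz":0,"wx":0,"wy":0,"wz":0},{"tx":-3.4,"ty":-0.33,"tz":0,"wx":0,"wy":0,"wz":0},{"tx":-3.4,"ty":-0.33,"tz":0,"wx":0,"wy":0,"wz":0},{"tx":-3.4,"ty":-0.33,"tz":0,"wx":0,"wy":0,"wz":0},{"tx":-3.4,"ty":-0.33,"tz":0,"wx":0,"wy":0,"wz":0},{"tx":-2.4,"ty":-0.22,"tz":0,"wx":0,"wy":0,"wz":0},{"tx":-1.8,"ty":-0.1,"tz":0,"wx":0,"wy":0,"wz":0},{"tx":0,"ty":0,"tz":0,"wx":0,"wy":0,"wz":0},{"tx":0,"ty":0,"tz":0,"wx":0,"wy":0,"wz":0},{"tx":0,"ty":0,"tz":0,"wx":0,"wy":0,"wz":0},{"tx":0,"ty":0,"tz":0,"wx":0,"wy":0,"wz":0}]'

```text
time_s: 19.18
ee_pos: [441.2, -385.1, 240.4]
ee_rot: [-179.9, -0.1, 86.2]
force: [0.2, 0.1, 0.6]
gripper_width: 70.0
gripper_force: 0.0
```

```bash
python3 - <<'E'
from h import *
f=cam('top')
print(env.state()['ee_pos'],env.state()['qpos'])
a=cv2.resize(f['color'][160:240,140:240,::-1],(500,400),interpolation=cv2.INTER_CUBIC)
cv2.imwrite('pics/i.png',a)
# dark gauge check by the darkest blob within the conditioning ring
hsv=cv2.cvtColor(f['color'],cv2.COLOR_RGB2GRAY).astype(int)
pts=[(u,v) for u in range(140,240) for v in range(160,240) if hsv[v,u]<50 and np.hypot(*(px2w(f,u,v,155)[:2]-[545,256.8]))<60]
P=np.array([px2w(f,u,v,155)[:2] for u,v in pts]);print(len(P),P.mean(0),P.min(0),P.max(0))
E
```

```text
[ 441.41782511 -385.13652128  240.63315969] [-4.22327744e+01  1.84677752e+01  8.55315838e+01  5.90473312e-03
  7.60486961e+01 -3.84752401e+01]
110 [542.70512502 230.53775285] [518.81202658 209.32760226] [563.72407678 302.39696317]
```

Emit:
move_arm --plan '[{"tx":0,"ty":0,"tz":1,"wx":0,"wy":0,"wz":0},{"tx":0,"ty":0,"tz":2.5,"wx":0,"wy":0,"wz":0},{"tx":0,"ty":0,"tz":3,"wx":0,"wy":0,"wz":0},{"tx":0,"ty":0,"tz":3,"wx":0,"wy":0,"wz":0},{"tx":0,"ty":0,"tz":3,"wx":0,"wy":0,"wz":0},{"tx":0,"ty":0,"tz":3,"wx":0,"wy":0,"wz":0},{"tx":0,"ty":0,"tz":2.5,"wx":0,"wy":0,"wz":0},{"tx":0,"ty":0,"tz":1.5,"wx":0,"wy":0,"wz":0},{"tx":0,"ty":0,"tz":0.5,"wx":0,"wy":0,"wz":0},{"tx":0,"ty":0,"tz":0,"wx":0,"wy":0,"wz":0},{"tx":0,"ty":0,"tz":0,"wx":0,"wy":0,"wz":0},{"tx":0,"ty":0,"tz":0,"wx":0,"wy":0,"wz":0}]'

```text
time_s: 20.23
ee_pos: [442.4, -386.8, 42.2]
ee_rot: [179.9, 0.1, 86.2]
force: [-0.5, -0.1, -0.2]
gripper_width: 70.0
gripper_force: 0.0
```

Emit:
move_arm --plan '[{"tx":0,"ty":0,"tz":1,"wx":0,"wy":0,"wz":0},{"tx":0,"ty":0,"tz":1,"wx":0,"wy":0,"wz":0},{"tx":0,"ty":0,"tz":0.7,"wx":0,"wy":0,"wz":0},{"tx":0,"ty":0,"tz":0.4,"wx":0,"wy":0,"wz":0},{"tx":0,"ty":0,"tz":0.2,"wx":0,"wy":0,"wz":0},{"tx":0,"ty":0,"tz":0.1,"wx":0,"wy":0,"wz":0},{"tx":0,"ty":0,"tz":0,"wx":0,"wy":0,"wz":0},{"tx":0,"ty":0,"tz":0,"wx":0,"wy":0,"wz":0},{"tx":0,"ty":0,"tz":0,"wx":0,"wy":0,"wz":0}]'

```text
time_s: 20.98
ee_pos: [441.7, -386.5, 7.2]
ee_rot: [180.0, 0.0, 86.2]
force: [-0.8, -0.7, 0.2]
gripper_width: 69.9
gripper_force: 0.0
```

Emit:
move_arm --plan '[{"tx":0,"ty":0,"tz":0.25,"wx":0,"wy":0,"wz":0},{"tx":0,"ty":0,"tz":0.17,"wx":0,"wy":0,"wz":0},{"tx":0,"ty":0,"tz":0,"wx":0,"wy":0,"wz":0},{"tx":0,"ty":0,"tz":0,"wx":0,"wy":0,"wz":0}]'

```text
time_s: 21.32
ee_pos: [441.4, -386.2, 2.5]
ee_rot: [-180.0, -0.0, 86.2]
force: [0.9, 0.3, -0.6]
gripper_width: 70.1
gripper_force: 0.0
```

Emit:
move_arm --plan '[{"tx":0,"ty":0,"tz":0,"wx":0,"wy":0,"wz":0},{"tx":0,"ty":0,"tz":0,"wx":0,"wy":0,"wz":0},{"tx":0,"ty":0,"tz":0,"wx":0,"wy":0,"wz":0},{"tx":0,"ty":0,"tz":0,"wx":0,"wy":0,"wz":0},{"tx":0,"ty":0,"tz":0,"wx":0,"wy":0,"wz":0},{"tx":0,"ty":0,"tz":0,"wx":0,"wy":0,"wz":0}]' --gripper 4.5 --force 20

```text
time_s: 21.82
ee_pos: [441.6, -386.4, 2.7]
ee_rot: [180.0, 0.0, 86.2]
force: [0.1, -0.6, -0.5]
gripper_width: 48.4
gripper_force: 20.0
```

Emit:
move_arm --plan '[{"tx":0,"ty":0,"tz":-0.5,"wx":0,"wy":0,"wz":0},{"tx":0,"ty":0,"tz":-1.5,"wx":0,"wy":0,"wz":0},{"tx":0,"ty":0,"tz":-2.5,"wx":0,"wy":0,"wz":0},{"tx":0,"ty":0,"tz":-3,"wx":0,"wy":0,"wz":0},{"tx":0,"ty":0,"tz":-3,"wx":0,"wy":0,"wz":0},{"tx":0,"ty":0,"tz":-3,"wx":0,"wy":0,"wz":0},{"tx":0,"ty":0,"tz":-3,"wx":0,"wy":0,"wz":0},{"tx":0,"ty":0,"tz":-3,"wx":0,"wy":0,"wz":0},{"tx":0,"ty":0,"tz":-2.5,"wx":0,"wy":0,"wz":0},{"tx":0,"ty":0,"tz":-1.5,"wx":0,"wy":0,"wz":0},{"tx":0,"ty":0,"tz":-0.5,"wx":0,"wy":0,"wz":0}]'

```text
time_s: 22.73
ee_pos: [442.2, -386.9, 245.9]
ee_rot: [179.8, 0.2, 86.2]
force: [-0.1, -0.7, -1.3]
gripper_width: 48.3
gripper_force: 20.0
```

Emit:
move_arm --plan '[{"tx":1.2,"ty":0.267,"tz":0,"wx":0,"wy":0,"wz":0},{"tx":2.4,"ty":0.267,"tz":0,"wx":0,"wy":0,"wz":0},{"tx":3.4,"ty":0.267,"tz":0,"wx":0,"wy":0,"wz":0},{"tx":3.4,"ty":0.267,"tz":0,"wx":0,"wy":0,"wz":0},{"tx":3.4,"ty":0.267,"tz":0,"wx":0,"wy":0,"wz":0},{"tx":3.4,"ty":0.267,"tz":0,"wx":0,"wy":0,"wz":0},{"tx":3.4,"ty":0.267,"tz":0,"wx":0,"wy":0,"wz":0},{"tx":3.4,"ty":0.267,"tz":0,"wx":0,"wy":0,"wz":0},{"tx":3.4,"ty":0.267,"tz":0,"wx":0,"wy":0,"wz":0},{"tx":3.4,"ty":0.267,"tz":0,"wx":0,"wy":0,"wz":0},{"tx":3.4,"ty":0.267,"tz":0,"wx":0,"wy":0,"wz":0},{"tx":3.4,"ty":0.267,"tz":0,"wx":0,"wy":0,"wz":0}]'

```text
time_s: 23.73
ee_pos: [496.9, -10.7, 240.7]
ee_rot: [-179.8, -0.0, 86.2]
force: [1.4, -0.1, -3.0]
gripper_width: 48.0
gripper_force: 20.0
```

Emit:
move_arm --plan '[{"tx":3.4,"ty":0.267,"tz":0,"wx":0,"wy":0,"wz":0},{"tx":3.4,"ty":0.267,"tz":0,"wx":0,"wy":0,"wz":0},{"tx":3.4,"ty":0.267,"tz":0,"wx":0,"wy":0,"wz":0},{"tx":3.4,"ty":0.267,"tz":0,"wx":0,"wy":0,"wz":0},{"tx":3.4,"ty":0.267,"tz":0,"wx":0,"wy":0,"wz":0},{"tx":3.4,"ty":0.267,"tz":0,"wx":0,"wy":0,"wz":0},{"tx":3.4,"ty":0.267,"tz":0,"wx":0,"wy":0,"wz":0},{"tx":2.4,"ty":0.267,"tz":0,"wx":0,"wy":0,"wz":0},{"tx":1.8,"ty":0.267,"tz":0,"wx":0,"wy":0,"wz":0},{"tx":1.2,"ty":0.267,"tz":0,"wx":0,"wy":0,"wz":0},{"tx":0.84,"ty":0.267,"tz":0,"wx":0,"wy":0,"wz":0}]'

```text
time_s: 24.65
ee_pos: [546.7, 285.8, 240.6]
ee_rot: [-179.8, 0.1, 86.3]
force: [-0.0, 0.3, -1.7]
gripper_width: 48.4
gripper_force: 20.0
```

Emit:
move_arm --plan '[{"tx":0,"ty":0,"tz":0,"wx":0,"wy":0,"wz":0},{"tx":0,"ty":0,"tz":0,"wx":0,"wy":0,"wz":0},{"tx":0,"ty":0,"tz":0,"wx":0,"wy":0,"wz":0},{"tx":0,"ty":0,"tz":0,"wx":0,"wy":0,"wz":0},{"tx":0,"ty":0,"tz":0,"wx":0,"wy":0,"wz":0},{"tx":0,"ty":0,"tz":0,"wx":0,"wy":0,"wz":0}]'

```text
time_s: 25.15
ee_pos: [548.0, 283.8, 242.9]
ee_rot: [180.0, -0.0, 86.1]
force: [-1.5, 0.5, -1.7]
gripper_width: 48.5
gripper_force: 20.0
```

Emit:
move_arm --plan '[{"tx":0.1,"ty":0,"tz":0.6,"wx":0,"wy":0,"wz":0},{"tx":0,"ty":0,"tz":1.2,"wx":0,"wy":0,"wz":0},{"tx":0,"ty":0,"tz":1.5,"wx":0,"wy":0,"wz":0},{"tx":0,"ty":0,"tz":1.5,"wx":0,"wy":0,"wz":0},{"tx":0,"ty":0,"tz":1.5,"wx":0,"wy":0,"wz":0},{"tx":0,"ty":0,"tz":1.5,"wx":0,"wy":0,"wz":0},{"tx":0,"ty":0,"tz":1.0,"wx":0,"wy":0,"wz":0},{"tx":0,"ty":0,"tz":0.6,"wx":0,"wy":0,"wz":0},{"tx":0,"ty":0,"tz":0.2,"wx":0,"wy":0,"wz":0},{"tx":0,"ty":0,"tz":0,"wx":0,"wy":0,"wz":0},{"tx":0,"ty":0,"tz":0,"wx":0,"wy":0,"wz":0},{"tx":0,"ty":0,"tz":0,"wx":0,"wy":0,"wz":0}]'

```text
time_s: 26.15
ee_pos: [548.6, 285.8, 147.6]
ee_rot: [179.9, -0.1, 86.2]
force: [0.2, 0.0, -2.2]
gripper_width: 48.6
gripper_force: 20.0
```

Emit:
move_arm --plan '[{"tx":0,"ty":0,"tz":0.1,"wx":0,"wy":0,"wz":0},{"tx":0,"ty":0,"tz":0.1,"wx":0,"wy":0,"wz":0},{"tx":0,"ty":0,"tz":0.05,"wx":0,"wy":0,"wz":0},{"tx":0,"ty":0,"tz":0.05,"wx":0,"wy":0,"wz":0},{"tx":0,"ty":0,"tz":0,"wx":0,"wy":0,"wz":0},{"tx":0,"ty":0,"tz":0,"wx":0,"wy":0,"wz":0}]'

```text
time_s: 26.65
ee_pos: [548.0, 285.5, 143.6]
ee_rot: [-180.0, 0.0, 86.2]
force: [0.3, 0.4, -0.9]
gripper_width: 48.5
gripper_force: 20.0
```

Emit:
move_arm --plan '[{"tx":0,"ty":0,"tz":0.05,"wx":0,"wy":0,"wz":0},{"tx":0,"ty":0,"tz":0.05,"wx":0,"wy":0,"wz":0},{"tx":0,"ty":0,"tz":0.04,"wx":0,"wy":0,"wz":0},{"tx":0,"ty":0,"tz":0,"wx":0,"wy":0,"wz":0},{"tx":0,"ty":0,"tz":0,"wx":0,"wy":0,"wz":0}]'

```text
time_s: 27.07
ee_pos: [548.0, 285.5, 142.2]
ee_rot: [-180.0, 0.0, 86.2]
force: [-0.4, -0.4, -2.7]
gripper_width: 48.4
gripper_force: 20.0
```

Emit:
move_arm --plan '[{"tx":0,"ty":0,"tz":0.04,"wx":0,"wy":0,"wz":0},{"tx":0,"ty":0,"tz":0.04,"wx":0,"wy":0,"wz":0},{"tx":0,"ty":0,"tz":0,"wx":0,"wy":0,"wz":0},{"tx":0,"ty":0,"tz":0,"wx":0,"wy":0,"wz":0}]'

```text
time_s: 27.4
ee_pos: [548.1, 285.5, 141.7]
ee_rot: [180.0, -0.0, 86.2]
force: [-0.2, -0.5, -0.1]
gripper_width: 48.4
gripper_force: 20.0
```

Emit:
move_arm --plan '[{"tx":0,"ty":0,"tz":0.04,"wx":0,"wy":0,"wz":0},{"tx":0,"ty":0,"tz":0.02,"wx":0,"wy":0,"wz":0},{"tx":0,"ty":0,"tz":0,"wx":0,"wy":0,"wz":0},{"tx":0,"ty":0,"tz":0,"wx":0,"wy":0,"wz":0}]'

```text
time_s: 27.73
ee_pos: [548.1, 285.6, 141.7]
ee_rot: [180.0, -0.0, 86.2]
force: [-1.7, -0.8, 5.1]
gripper_width: 47.9
gripper_force: 20.0
```

Seated. Release, rise and swing clear for a check.

Emit:
move_arm --plan '[{"tx":0,"ty":0,"tz":0,"wx":0,"wy":0,"wz":0},{"tx":0,"ty":0,"tz":0,"wx":0,"wy":0,"wz":0},{"tx":0,"ty":0,"tz":0,"wx":0,"wy":0,"wz":0},{"tx":0,"ty":0,"tz":-0.5,"wx":0,"wy":0,"wz":0},{"tx":0,"ty":0,"tz":-1,"wx":0,"wy":0,"wz":0},{"tx":0,"ty":0,"tz":-1.5,"wx":0,"wy":0,"wz":0},{"tx":0,"ty":0,"tz":-2,"wx":0,"wy":0,"wz":0},{"tx":0,"ty":0,"tz":-2,"wx":0,"wy":0,"wz":0},{"tx":0,"ty":0,"tz":-2,"wx":0,"wy":0,"wz":0},{"tx":0,"ty":0,"tz":-1,"wx":0,"wy":0,"wz":0},{"tx":0,"ty":0,"tz":0,"wx":0,"wy":0,"wz":0}]' --gripper 6.0

```text
time_s: 28.65
ee_pos: [549.4, 286.2, 244.2]
ee_rot: [179.7, -0.2, 86.2]
force: [1.1, -0.3, -0.3]
gripper_width: 59.9
gripper_force: 0.0
```

Emit:
move_arm --plan '[{"tx":-1.5,"ty":-0.33,"tz":0,"wx":0,"wy":0,"wz":0},{"tx":-3,"ty":-0.33,"tz":0,"wx":0,"wy":0,"wz":0},{"tx":-3.4,"ty":-0.33,"tz":0,"wx":0,"wy":0,"wz":0},{"tx":-3.4,"ty":-0.33,"tz":0,"wx":0,"wy":0,"wz":0},{"tx":-3.4,"ty":-0.33,"tz":0,"wx":0,"wy":0,"wz":0},{"tx":-3.4,"ty":-0.33,"tz":0,"wx":0,"wy":0,"wz":0},{"tx":-3.4,"ty":-0.33,"tz":0,"wx":0,"wy":0,"wz":0},{"tx":-3.4,"ty":-0.33,"tz":0,"wx":0,"wy":0,"wz":0},{"tx":-3.4,"ty":-0.33,"tz":0,"wx":0,"wy":0,"wz":0},{"tx":-3.4,"ty":-0.33,"tz":0,"wx":0,"wy":0,"wz":0},{"tx":-2.0,"ty":-0.2,"tz":0,"wx":0,"wy":0,"wz":0},{"tx":-1.0,"ty":0,"tz":0,"wx":0,"wy":0,"wz":0}]'

```text
time_s: 29.65
ee_pos: [488.6, -60.6, 239.9]
ee_rot: [-179.9, 0.0, 86.0]
force: [0.7, -1.0, 0.6]
gripper_width: 59.9
gripper_force: 0.0
```

Emit:
move_arm --plan '[{"tx":0,"ty":0,"tz":0,"wx":0,"wy":0,"wz":0},{"tx":0,"ty":0,"tz":0,"wx":0,"wy":0,"wz":0},{"tx":0,"ty":0,"tz":0,"wx":0,"wy":0,"wz":0},{"tx":0,"ty":0,"tz":0,"wx":0,"wy":0,"wz":0},{"tx":0,"ty":0,"tz":0,"wx":0,"wy":0,"wz":0},{"tx":0,"ty":0,"tz":0,"wx":0,"wy":0,"wz":0},{"tx":0,"ty":0,"tz":0,"wx":0,"wy":0,"wz":0},{"tx":0,"ty":0,"tz":0,"wx":0,"wy":0,"wz":0}]'

```text
time_s: 30.32
ee_pos: [490.0, -58.0, 240.8]
ee_rot: [180.0, -0.0, 86.2]
force: [0.3, -0.3, -1.4]
gripper_width: 59.9
gripper_force: 0.0
```

```bash
python3 - <<'E'
from h import *
f=cam('top');g=cam('side')
a=cv2.resize(f['color'][140:265,130:275,::-1],(400,400),interpolation=cv2.INTER_CUBIC)
u,v=map(int,w2px(g,[545,256,150]))
b=cv2.resize(g['color'][v-40:v+40,u-40:u+40,::-1],(400,400),interpolation=cv2.INTER_CUBIC)
c=cv2.resize(f['color'][140:290,290:450,::-1],(800,200))
cv2.imwrite('pics/z.png',np.vstack([np.hstack([a,b]),c]))
E
```

```text
(no output)
```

View pics/z.png

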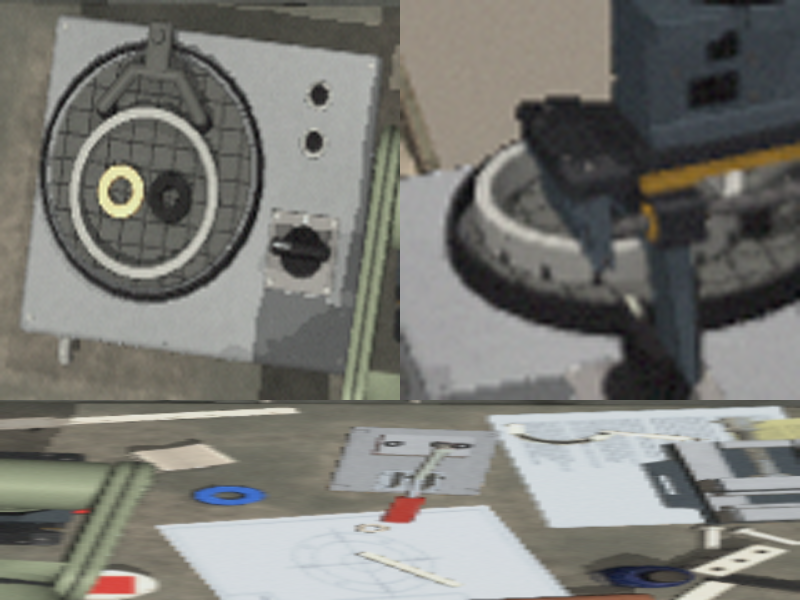

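The picture shows the brass gauge at (120,192) and the dark gauge at (170,197), flat side by side inside the conditioning ring. The isolator at (300,250) is crosswise (off), and the bushing is undisturbed.

```bash
python3 -c "
from workcell import env
print(env.job_done())"
```

```text
the job is handed in; nothing more can be done
None
```

I turned the isolator to off first, then laid both ring gauges flat and side by side in the conditioning ring; the job was handed in at about 30 s, and the last top picture shows the gauges in place and the handle crosswise.

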